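# Meter one brass slug from a plunger dispenser

## Robot

A 6-joint arm with a two-finger parallel gripper is mounted at the origin on a cart in front of the work surface, level with it; the furniture and walls round the work are solid. World frame = base frame: x ahead of the robot, y to its left, z up, the work surface at z = 0. Lengths are in m, angles in rad, forces in N, time in s.
With the tool pointing down it reaches from about 0.35 to 1 m from the base axis. Payload 7.1 kg.
Tool frame: the origin (TCP) lies at the very end of the fingers, on their centre line; the grasp point (between the pads) lies 19 mm behind it; z points along the fingers, y is the line along which they close (so a half turn about z gives the same grasp; the last joint's range is limited). The gripper opens to 85 mm and grips with 20 to 120 N. Pads are 22 mm wide; open, the fingers measure 114 mm over their backs; the gripper's body (76 mm by 85 mm) begins 54 mm behind the grasp point. The pads swing forward as they close: fully open they stand 13 mm farther back than shut.
Start: joints at [1.127, 0.423, 1.63, -0, 1.089, -0.019], TCP at [0.258, 0.569, 0.231] pointing down, gripper open.
Joint ranges: [-3, 3], [-0.9, 2.11], [0.09, 2.58], [-1.31, 4.45], [0.11, 2.69], [-2.54, 2.54]. Speed limits (rad/s): [2.39, 2.39, 3.01, 3.14, 3.14, 3.14].

## Interface

Orientations are given as a unit quaternion [w, x, y, z].
In Python, from cell import env gives the robot as it stands. The module is installed in compiled form; this text tells all that it offers.
- The arm moves only by the tool move_arm, never from a script. Its argument "deltas" is a list of rows, each a list of 4 numbers: the shift along the tool's x, y, z in mm, then the turn about the tool's z in rad. A call has 1 to 20 rows; each row is the pose to reach, as a shift and turn from the pose commanded when the call began, along the tool's axes at that moment; what a row does not reach only later rows make up. A row lasts 1/8 s, in which the tool goes at most 62.5 mm and 10.7 degrees, less where a joint would pass 70% of its speed; a pose out of reach is approached as far as the arm can. A call with a gripper value outside its range is refused whole. "claw" is the finger opening in mm, from 0 to 85.4, set as the call begins (left out, the last holds). The fingers move at their own pace and stop on an object; "newtons" is the grip in N (left out, the last holds). Time passes only in rows, so rows that repeat a pose let the fingers close. It gives the time, the measured TCP pose, the force, the opening and the grip force at its end, in the units of the state.
- env.get_obs(): the state, without advancing time (a new reading comes with each control period).
- env.camera(name): name is "scene" or "top" or "wrist"; returns (picture, depth): 384x512x3 uint8, red, green, blue; 384x512 float32, m along the optical axis (not along the pixel's ray), 0 where there is no reading.
- env.get_calibration(name): a dict with "fx", "fy", "cx", "cy" (pixels), "R" (3x3) and "t" (3): a world point X has camera coordinates R X + t. Camera axes: x right, y down, z forward; pixel columns grow to the right and rows downward; lengths in m; the calibration is good to about 2 mm. A picture is of the moment at which its call begins: read the wrist's pose just before it. get_calibration takes no time and is no camera call; for the wrist camera it gives the pose at the moment of the call.
- env.sign_off(): hands the job in; it is judged then, once.
The state is a dict: "t": time; "joint_pos": joint angles; "joint_vel": joint speeds; "joint_efforts": joint torques, N m; "eef_pos": TCP position; "orientation": TCP orientation; "force": force on the tool from outside, world axes, zero at the start; "wrist_torque": the same for the moment, N m; "gripper_width": opening from 0.0 (shut) to 1.0 (fully open); "grasp_force": force on a finger pad.
Only numpy, scipy, OpenCV 4.12 (cv2) and the standard library are available. Lean on these libraries where they do the work, as an engineer would, in place of code of your own. Each camera call takes 0.05 s, during which the arm holds its last target. There are 200 camera calls.

## Task

Take the catch tray by its tab, slide it between the guide rails of the blue slug dispenser until it is home against the back stop, and let go of it. Then press the dispenser's red sprung plunger once, down until it bottoms on its hidden stop, bear on it firmly there for about half a second without forcing it (about 16 N, never more than 25 N), and let it come fully up, so that exactly one brass slug has dropped in the tray. Leave the tray home in the rails and do not disturb the other things on the bench.

Things in the scene. Friction and masses are not known exactly. Their poses are not given: they have to be found in the camera images.
- dispenser: Blue bench dispenser for brass slugs, fixed to the bench. Origin on the bench in the middle of the column's front face (64 mm wide, 45 mm high), which is the back stop for the tray. Its -x axis points out of the dock, toward the robot; z up. From that face the blue column and head run 90 mm to +x, 64 mm wide; head top 110 mm above the bench.
- dock (a point): Same point as the dispenser's origin, same axes: the back stop. Two aluminium guide rails, 20 mm high, reach 45 mm to -x from here with a clear gap of 65 mm centred on y = 0, then flare outward to x = -67 mm. Above the dock a steel ledge (underside 45 mm above the bench) sticks out to x = -16 mm; the slug falls over its front edge at about x = -20 mm into the tray when that is home.
- plunger (a joint): Stroke of the plunger in m: 0 up, grows as pressed. It bottoms on an adjustable stop inside the head, unseen and set anew each time, somewhere between 15 and 22 mm of stroke. A slug drops as the stroke passes about 14 mm; let go, the plunger comes up by itself and the next slug sinks into place, so a second stroke would drop a second slug.
- cap: The red plunger cap, 38 mm across, 14 mm thick; origin at the centre of its underside, 136 mm above the bench when up. Spring force: about 4 N at the start of the stroke, rising by 0.25 N per mm to 8 to 9.5 N. Once bottomed the push becomes stiff at once: go slowly and read the force. 14 N or more, held for half a second, shows it is bottomed; over 25 N damages it.
- cap_top (a point): Centre of the flat top of the red plunger cap (38 mm across), 58 mm to +x of the dispenser's origin and 150 mm above the bench when up; pressed straight down.
- catch_tray: Loose open aluminium tray, 80 mm long (x), 60 mm wide (y), 32 mm high, walls and floor 3 mm, 0.18 kg. Origin under the middle of the 80 x 60 mm box; +x is the end that goes in first, the black tab stands at the -x end.
- tray_tab (a point): Centre of the free part of the tray's upright black tab, where it is gripped from above: tab 12 mm thick (y), 46 mm long (x, from 39 to 85 mm behind the tray's origin), 4 to 44 mm above the tray's underside; this point is 66 mm to -x of the tray's origin and 24 mm up.
- tray_back (a point): Middle of the lower edge of the tray's leading (+x) end wall, 40 mm to +x of the tray's origin; it meets the dispenser's origin when the tray is home.
- magazine (a point): Point on the axis of the clear upright magazine, 10 mm to +x of the dispenser's origin, 66 mm above the bench; the magazine's top is 85 mm above the bench.
- slug_1_center (a point): Centre of brass slug 1 (disc 20 mm across, 8 mm thick), number 1 from below in the dispenser's magazine at the start: the one to be dropped.
- slug_2_center (a point): Centre of brass slug 2 (disc 20 mm across, 8 mm thick), number 2 from below in the dispenser's magazine at the start: stays in the magazine.
- slug_3_center (a point): Centre of brass slug 3 (disc 20 mm across, 8 mm thick), number 3 from below in the dispenser's magazine at the start: stays in the magazine.
- housing_18: Grey open fluted housing, 128 mm across, 36 mm high, origin under its centre; bystander.
- thread_lock: Small red bottle, 33 mm across, 88 mm high, origin under its centre; bystander.
- silicone_oil: White bottle with red tip, 38 mm across, 105 mm high, origin under its centre; bystander.
- caliper: Digital caliper lying flat, 225 mm long, 58 mm wide, 13 mm high, origin under its centre, long along its y; bystander.
- spare_lens_a: Loose clear lens lying flat, 121 mm across, 14 mm high, origin under its centre; bystander.
Things that resemble listed ones, but are neither listed nor needed, are in the scene too. Of the things that look like the catch_tray, the largest one is meant.

How it is judged:
By the outcome, as a careful person would: the job done as asked, in the order asked, and still so for the second after the job is handed in, with the robot touching nothing.
It also fails if it takes over 67 s, if anything falls off the work surface, if the arm or the gripper's body presses on something with over 40 N, if the wrist force passes 120 N, or if a joint passes its speed limit or range.

## Working session

There is one attempt and no reset: what is moved stays moved. The work goes in short steps, Python scripts to look and compute and a tool call to move; the robot and the scene stay as the last step left them, time stands still between calls to the robot, and variables do not carry over. Pictures are saved under pics/ and viewed, at most 10 in all, crops included, and the job is handed in when it is done.

Besides the shell and the picture viewer there is one more tool, called after "Request:" by a JSON object that holds its "api" and its "payload", one argument or row to a line. move_arm: Moves the arm, as the interface text tells. Its arguments: {"type":"object","properties":{"deltas":{"type":"array","items":{"type":"array","items":{"type":"number"}}},"claw":{"type":"number"},"newtons":{"type":"number"}},"required":["deltas"]}

```bash
mkdir -p pics; cat > h.py <<'E'
import numpy as np, cv2
from cell import env
def cap(name):
    c=env.get_calibration(name); p,d=env.camera(name); return p,d,c
def world(c,d,u,v,z=None):
    R=np.array(c["R"]);t=np.array(c["t"]).ravel()
    r=np.array([(u-c["cx"])/c["fx"],(v-c["cy"])/c["fy"],1.])
    o=-R.T@t; w=R.T@r
    if z is None: return o+w*d
    return o+w*((z-o[2])/w[2])
def save(n,p,box=None,s=1):
    if box: p=p[box[1]:box[3],box[0]:box[2]]
    p=cv2.resize(p,None,fx=s,fy=s,interpolation=cv2.INTER_CUBIC)
    cv2.imwrite("pics/"+n,p[:,:,::-1])
E
python3 - <<'E'
from h import *
for n in("top","scene"):
    p,d,c=cap(n); save(n+".png",p,None,1.5); np.savez(n+".npz",p=p,d=d,**c)
    print(n,c)
print(env.get_obs())
E
```

```text
top {'fx': 433.3197146306778, 'fy': 433.3197146306778, 'cx': 256.73306421879295, 'cy': 190.03837534640263, 'R': array([[-0.06098922, -0.99813394,  0.00299158],
       [-0.97586345,  0.05899823, -0.21026109],
       [ 0.20969224, -0.01574304, -0.97764069]]), 't': array([-0.04935581,  0.51958935,  1.32856103])}
scene {'fx': 431.7407884916871, 'fy': 431.7407884916871, 'cx': 262.72228187306445, 'cy': 191.46150195237269, 'R': array([[ 0.52514906, -0.85083947, -0.01704868],
       [-0.44320826, -0.25634194, -0.85898501],
       [ 0.72648806,  0.45865128, -0.51171681]]), 't': array([-0.28675976,  0.30034604,  1.00383547])}
{'t': 0.1, 'joint_pos': array([ 1.12703914e+00,  4.23769031e-01,  1.63058300e+00, -1.01374890e-05,
        1.08859480e+00, -1.89803618e-02]), 'joint_vel': array([ 4.27721700e-04, -2.34797816e-03, -1.15535744e-03,  1.00462621e-03,
       -2.62383900e-05, -1.82934118e-04]), 'joint_efforts': array([ 5.45910352e-04, -5.58426297e+01, -2.82445246e+01,  5.45678105e-06,
        2.91272707e-03,  7.22696740e-06]), 'eef_pos': array([0.25733717, 0.56904194, 0.23063256]), 'orientation': array([-1.50893470e-04,  2.10792897e-01,  9.77530509e-01, -6.60075202e-04]), 'force': array([0.26031654, 0.49981715, 0.36366373]), 'wrist_torque': array([0.02948678, 0.04735018, 0.02480735]), 'grasp_force': 0.0, 'gripper_width': 1.0033325750303752}
```

View pics/top.png

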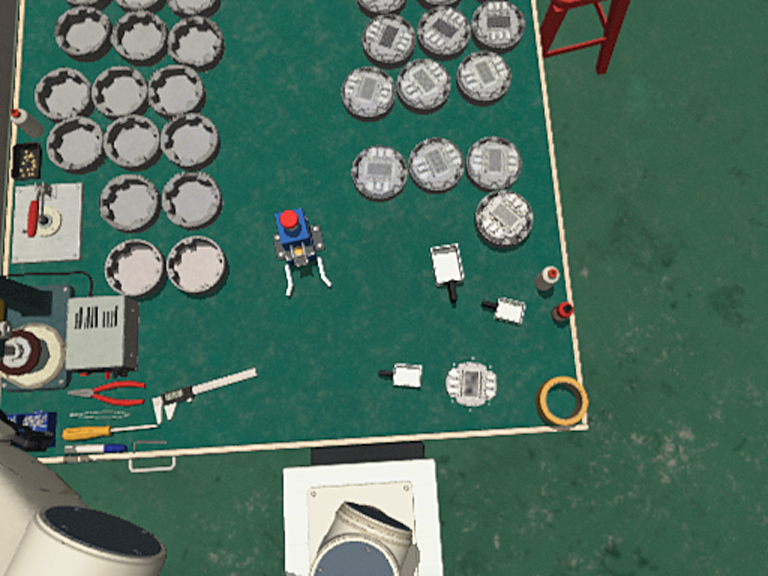

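View pics/scene.png

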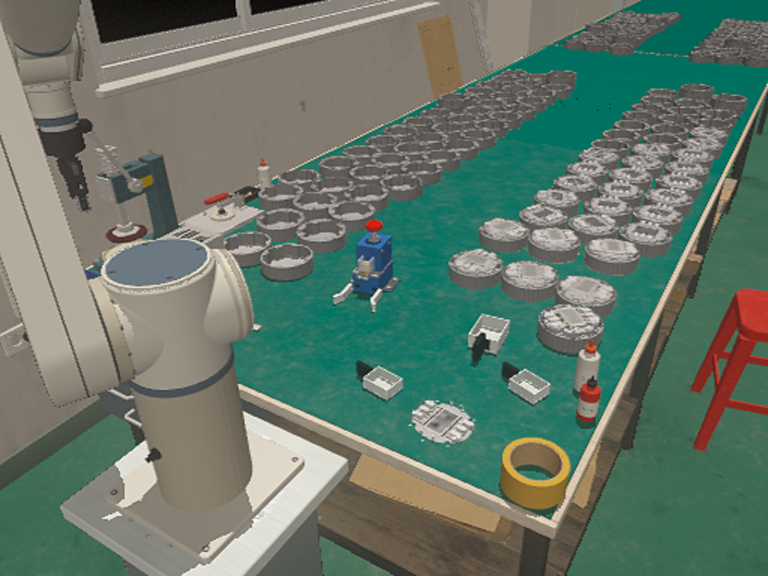

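The top view shows the large tray at about (448,264), with its tab at (453,291). The dispenser is at (293,235), its cap at (289,218), and its rails open toward (308,285). Two smaller decoy trays lie nearby.

```bash
python3 - <<'E'
from h import *
T=np.load("top.npz")
a=cv2.resize(T['p'][155:210,270:325],None,fx=7,fy=7,interpolation=cv2.INTER_CUBIC)
b=cv2.resize(T['p'][135:200,175:230],None,fx=7,fy=7,interpolation=cv2.INTER_CUBIC)
o=np.zeros((455,770,3),np.uint8);o[:385,:385]=a;o[:,385:]=b
cv2.imwrite("pics/crop.png",o[:,:,::-1])
for n,u,v,z in [("tabtop",453,291,.044),("traytop",448,264,.032),("cap",289,218,.15),("railL",290,293,.02),("railR",328,285,.02)]:
    print(n,world(T,0,u/1.5,v/1.5,z).round(3),world(T,T['d'][int(v/1.5),int(u/1.5)],u/1.5,v/1.5).round(3))
c=env.get_calibration("wrist");print(c)
E
```

```text
tabtop [ 0.496 -0.225  0.044] [ 0.496 -0.226  0.043]
traytop [ 0.559 -0.221  0.032] [ 0.567 -0.225  0.001]
cap [0.646 0.106 0.15 ] [0.647 0.107 0.146]
railL [0.518 0.126 0.02 ] [0.52  0.128 0.012]
railR [0.531 0.043 0.02 ] [0.531 0.043 0.021]
{'fx': 320.91815645343723, 'fy': 320.91815645343723, 'cx': 251.87723755500565, 'cy': 187.79885077499205, 'R': array([[ 0.41161803,  0.9113547 , -0.00179073],
       [ 0.87843741, -0.3962259 ,  0.26711937],
       [ 0.24273096, -0.11152419, -0.96366179]]), 't': array([-0.62297439, -0.0341756 ,  0.37829407])}
```

View pics/crop.png

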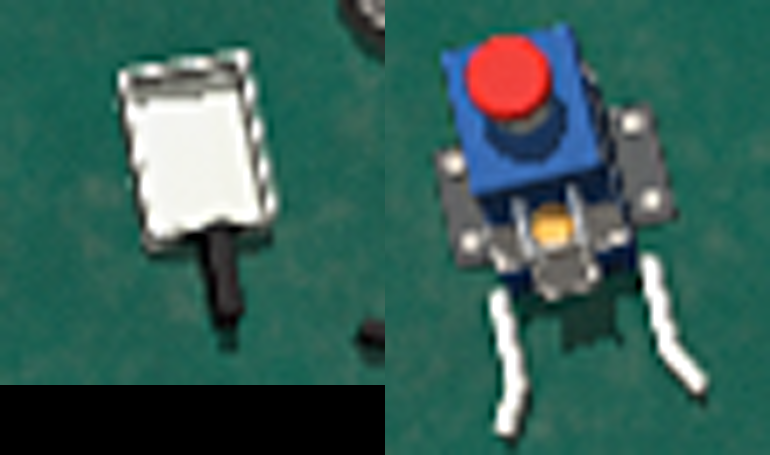

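The crop shows the tray top corners at (125,75), (245,55), (270,220) and (150,245). The head top corners are at (445,55), (570,30), (605,165) and (475,190). The straight rail sections start at about (497,295) and (650,258).

```bash
cat >> h.py <<'E'
def toolaxes():
    from scipy.spatial.transform import Rotation as Ro
    o=env.get_obs();q=o["orientation"];return o,Ro.from_quat([q[1],q[2],q[3],q[0]]).as_matrix()
def plan(tgt,yaw):  # tgt TCP world, yaw = world angle of closing line (tool y), mod pi
    o,M=toolaxes(); d=M.T@(np.array(tgt)-o["eef_pos"])*1000
    y0=np.arctan2(M[1,1],M[0,1]); t=-(yaw-y0); t=(t+np.pi/2)%np.pi-np.pi/2
    print("delta",d.round(1),"turn",round(t,3),"tooly deg",round(np.degrees(y0),2),"j6",o["joint_pos"][5].round(2),"z",M[:,2].round(4))
E
python3 - <<'E'
from h import *
T=np.load("top.npz")
A=[(125,75),(245,55),(270,220),(150,245)]
W=np.array([world(T,0,270+x/7,155+y/7,.032) for x,y in A]);print(W.round(4))
ax=(W[0]+W[1]-W[2]-W[3])[:2];print("tray c",W.mean(0),"yaw",np.degrees(np.arctan2(ax[1],ax[0])),np.linalg.norm(ax)/2)
yt=np.arctan2(ax[1],ax[0]);u=ax/np.linalg.norm(ax);tab=W.mean(0)[:2]-.066*u;print("tab",tab)
B=[(60,55),(185,30),(220,165),(90,190)]
V=np.array([world(T,0,175+x/7,135+y/7,.110) for x,y in B]);print(V.round(4))
ax=(V[0]+V[1]-V[2]-V[3])[:2];yd=np.arctan2(ax[1],ax[0]);print("disp c",V.mean(0),"yaw",np.degrees(yd),np.linalg.norm(ax)/2)
u=ax/np.linalg.norm(ax)
cap=world(T,0,175+124/7,135+77/7,.15);print("cap",cap,"origin from cap",cap[:2]-.058*u, "from head", V.mean(0)[:2]-.045*u)
for p in [(115,295),(265,258),(122,435),(317,392)]:print(world(T,0,175+p[0]/7,135+p[1]/7,.02).round(4))
plan([*(tab-0*u),.2],yt+np.pi/2)
E
```

```text
[[ 0.5961 -0.1883  0.032 ]
 [ 0.6025 -0.2455  0.032 ]
 [ 0.5225 -0.2504  0.032 ]
 [ 0.514  -0.1937  0.032 ]]
tray c [ 0.55875524 -0.21947087  0.032     ] yaw 3.6226367955362626 0.08125783234672806
tab [ 0.49288712 -0.22364106]
[[0.6688 0.1399 0.11  ]
 [0.6772 0.0836 0.11  ]
 [0.6133 0.0702 0.11  ]
 [0.6053 0.1282 0.11  ]]
disp c [0.64117175 0.10550202 0.11      ] yaw 11.118646684062785 0.0649447139413459
cap [0.6435191  0.10634896 0.15      ] origin from cap [0.58660777 0.09516417] from head [0.59701641 0.09682416]
[0.5796 0.1309 0.02  ]
[0.5933 0.0597 0.02  ]
[0.5122 0.1296 0.02  ]
[0.5272 0.038  0.02  ]
delta [-541.3 -625.1   31.5] turn -0.488 tooly deg 65.66 j6 -0.02 z [-6.0e-04 -1.2e-03 -1.0e+00]
```

Request:
{"api": "move_arm", "payload": {
  "deltas": [
    [-541,-625,30,-0.488],
    [-541,-625,30,-0.488],
    [-541,-625,30,-0.488],
    [-541,-625,30,-0.488],
    [-541,-625,30,-0.488],
    [-541,-625,30,-0.488],
    [-541,-625,30,-0.488],
    [-541,-625,30,-0.488],
    [-541,-625,30,-0.488],
    [-541,-625,30,-0.488],
    [-541,-625,30,-0.488],
    [-541,-625,30,-0.488],
    [-541,-625,30,-0.488],
    [-541,-625,30,-0.488],
    [-541,-625,30,-0.488],
    [-541,-625,30,-0.488]
  ],
  "claw": 50
}}

```text
t: 2.1
eef_pos: [0.4922, -0.2215, 0.2011]
orientation: [-0.001, -0.032, 0.999, 0.0]
force: [0.4, 0.7, -0.3]
gripper_width: 0.586
grasp_force: 0.0
```

```bash
python3 - <<'E'
from h import *
p,d,c=cap("wrist"); save("w1.png",p,None,1.5); np.savez("w1.npz",p=p,d=d,**c)
print(env.get_obs()["joint_pos"])
plan([.493,-.2235,.2],np.radians(93.6))
E
```

```text
[-4.44707684e-01  3.38429585e-01  1.84248178e+00  2.28512816e-04
  9.61713931e-01 -2.08031311e+00]
delta [-0.6 -2.2  1.2] turn 0.002 tooly deg 93.71 j6 -2.08 z [-9.e-04  6.e-04 -1.e+00]
```

View pics/w1.png

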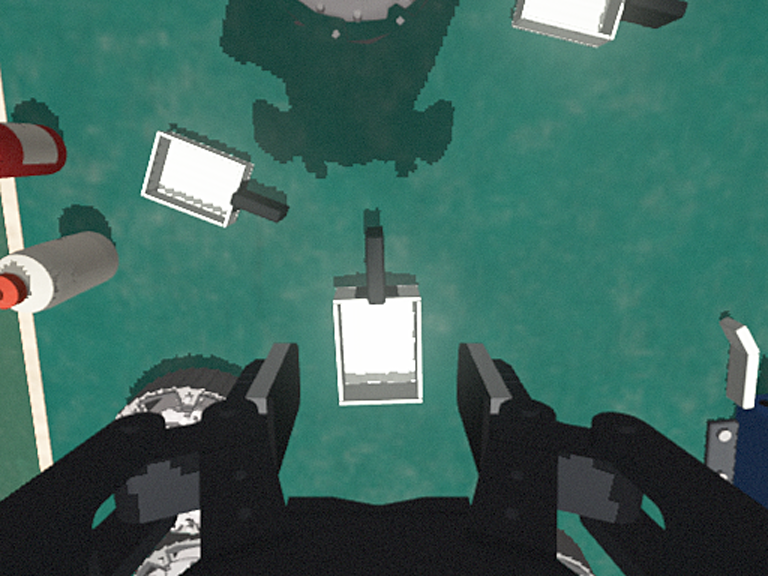

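The wrist view shows the tray rim corners at about (334,300), (421,298), (423,404) and (340,405). The tab top runs from (374,228) to (377,302).

```bash
python3 - <<'E'
from h import *
T=np.load("w1.npz")
f=lambda x,y,z:world(T,0,x/1.5,y/1.5,z)
a=f(374,228,.044);b=f(377,302,.044);print(a,b,np.linalg.norm(a-b),np.degrees(np.arctan2(*(b-a)[1::-1])))
W=np.array([f(*q,.032) for q in [(340,405),(423,404),(421,298),(334,300)]]);print(W.round(4))
ax=(W[0]+W[1]-W[2]-W[3])[:2];u=ax/np.linalg.norm(ax);y=np.arctan2(u[1],u[0])
print(W.mean(0),np.degrees(y),np.linalg.norm(ax)/2,W.mean(0)[:2]-.066*u)
print("depth",world(T,T['d'][173,250],250,173))
print([f(x,y,.02).round(4) for x,y in[(752,404),(726,316)]])
# blob check
m=(T['p'].min(2)>190).astype(np.uint8);m[:180]=0;m[:,:210]=0;m[:,295:]=0;m[285:]=0
ys,xs=np.nonzero(m);print(cv2.minAreaRect(np.c_[xs,ys].astype(np.float32)))
E
```

```text
[ 0.47134284 -0.22569711  0.044     ] [ 0.51968102 -0.22070655  0.044     ] 0.048595114711909346 5.894490314522002
[[ 0.6031 -0.2421  0.032 ]
 [ 0.5984 -0.1824  0.032 ]
 [ 0.5188 -0.1909  0.032 ]
 [ 0.524  -0.2496  0.032 ]]
[ 0.5610629 -0.2162686  0.032    ] 5.776420407781638 0.07975677287905733 [ 0.49539804 -0.22291129]
depth [ 0.49175292 -0.22378647  0.04260079]
[array([0.5893, 0.0653, 0.02  ]), array([0.5218, 0.0279, 0.02  ])]
((252.0076904296875, 233.72386169433594), (70.57875061035156, 58.34463882446289), 88.02507019042969)
```

```bash
python3 - <<'E'
from h import *
plan([.4955,-.223,.01],np.radians(95.8))
E
```

```text
delta [ -3.2  -2.  191.2] turn -0.037 tooly deg 93.71 j6 -2.08 z [-9.e-04  6.e-04 -1.e+00]
```

Request:
{"api": "move_arm", "payload": {
  "deltas": [
    [-3,-2,50,-0.037],
    [-3,-2,100,-0.037],
    [-3,-2,145,-0.037],
    [-3,-2,175,-0.037],
    [-3,-2,187,-0.037],
    [-3,-2,191,-0.037],
    [-3,-2,191,-0.037]
  ],
  "claw": 50
}}

```text
t: 3.02
eef_pos: [0.4967, -0.2248, 0.0113]
orientation: [0.001, -0.05, 0.999, -0.0]
force: [0.7, 1.5, 0.4]
gripper_width: 0.586
grasp_force: 0.0
```

Request:
{"api": "move_arm", "payload": {
  "deltas": [
    [0,0,0,0],
    [0,0,0,0],
    [0,0,0,0],
    [0,0,0,0],
    [0,0,0,0],
    [0,0,0,0]
  ],
  "claw": 0,
  "newtons": 40
}}

```text
t: 3.78
eef_pos: [0.4964, -0.225, 0.0111]
orientation: [0.0, -0.05, 0.999, -0.0]
force: [-0.4, 1.1, 6.0]
gripper_width: 0.132
grasp_force: 42.3
```

```bash
python3 - <<'E'
from h import *
plan([.4955,-.223,.01],np.radians(95.8))
u=np.array([np.cos(np.radians(11)),np.sin(np.radians(11))])
D=np.array([.587,.0952])
for back,z in((.196,.016),(.146,.012)):  # TCP (at tab): 106 mm behind when home
    t=D-u*back; plan([*t,z],np.radians(101))
E
```

```text
delta [0.7 2.1 1.1] turn -0.001 tooly deg 95.72 j6 -2.12 z [ 1.e-03 -4.e-04 -1.e+00]
delta [ 73.1 291.5  -5.1] turn -0.092 tooly deg 95.72 j6 -2.12 z [ 1.e-03 -4.e-04 -1.e+00]
delta [ 23.3 296.1  -1. ] turn -0.092 tooly deg 95.72 j6 -2.12 z [ 1.e-03 -4.e-04 -1.e+00]
```

Request:
{"api": "move_arm", "payload": {
  "deltas": [
    [0,0,-12,0],
    [0,0,-25,0],
    [5,40,-25,0],
    [15,90,-25,-0.03],
    [30,140,-25,-0.05],
    [45,190,-25,-0.07],
    [60,240,-25,-0.092],
    [73,275,-25,-0.092],
    [73,291,-25,-0.092],
    [73,291,-25,-0.092],
    [73,291,-25,-0.092]
  ],
  "newtons": 60
}}

```text
t: 5.15
eef_pos: [0.3948, 0.0572, 0.0357]
orientation: [0.001, -0.096, 0.995, -0.0]
force: [-0.1, -0.3, -1.5]
gripper_width: 0.132
grasp_force: 59.7
```

```bash
python3 - <<'E'
from h import *
o=env.get_obs();print(o["eef_pos"],o["gripper_width"],o["force"])
p,d,c=cap("wrist"); save("w2.png",p,None,1.5); np.savez("w2.npz",p=p,d=d,**c)
E
```

```text
[0.3948417  0.05719    0.03574503] 0.1323732703361776 [-0.10878149 -0.28019618 -1.54531051]
```

View pics/w2.png

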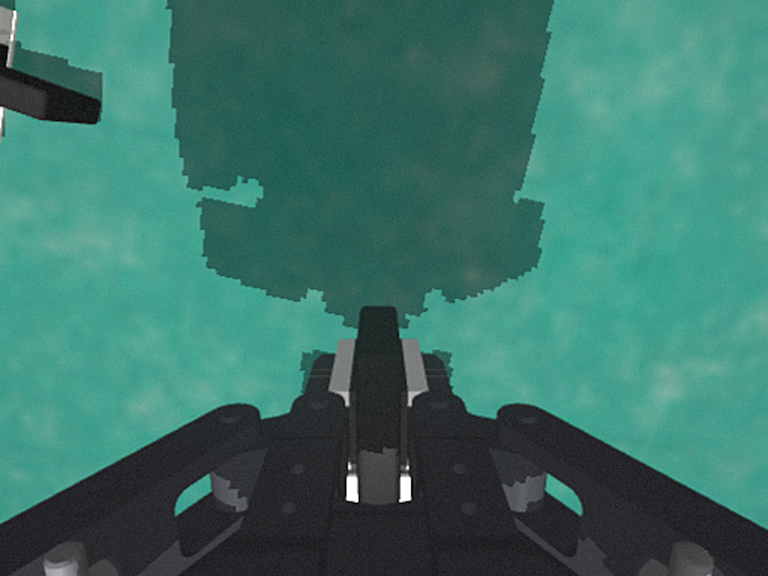

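The wrist view shows the tab held centrally, but the gripper hides the dock. I'll check alignment from the top and scene cameras.

```bash
python3 - <<'E'
from h import *
p,d,c=cap("top"); np.savez("top2.npz",p=p,d=d,**c)
q,e,k=cap("scene"); np.savez("scene2.npz",p=q,d=e,**k)
a=cv2.resize(p[135:225,175:240],None,fx=6,fy=6,interpolation=cv2.INTER_CUBIC)
b=cv2.resize(q[140:230,200:270],None,fx=5.7,fy=6,interpolation=cv2.INTER_CUBIC)
cv2.imwrite("pics/m2.png",np.hstack([a,b])[:,:,::-1])
E
```

```text
(no output)
```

View pics/m2.png

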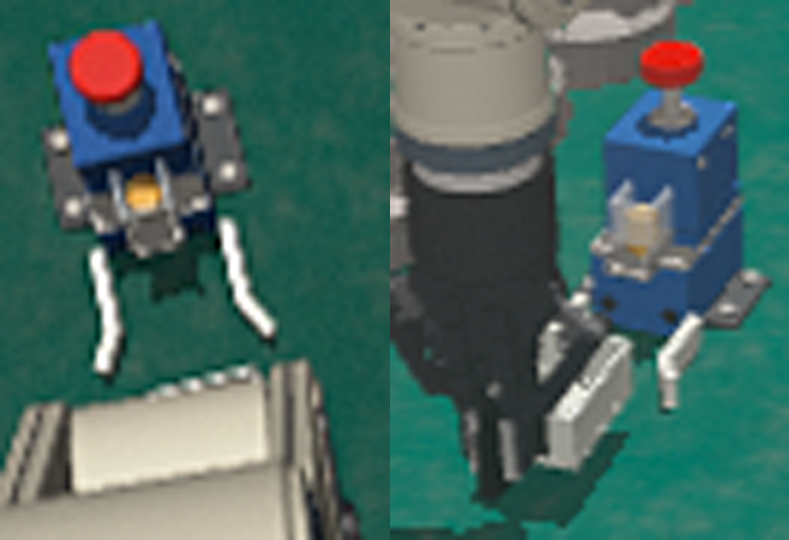

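```bash
python3 - <<'E'
from h import *
T=np.load("top2.npz");S=np.load("scene2.npz")
f=lambda x,y,z:world(T,0,175+x/6,135+y/6,z)
g=lambda x,y,z:world(S,0,200+x/5.7,140+y/6,z)
P={n:f(*q) for n,q in dict(cap=(105,66,.15),Ls=(97,256,.02),Rs=(228,224,.02),Lb=(112,330,.02),Rb=(243,292,.02),Lt=(103,372,.02),Rt=(272,332,.02),mag=(144,190,.08),trayR=(257,368,.057)).items()}
P["capS"]=g(281,60,.15)
def ctr(S,K):
    p=S['p'].astype(int);m=((p[:,:,0]>150)&(p[:,:,1]<60)&(p[:,:,2]<60)).astype(np.uint8)
    n,l,s,c=cv2.connectedComponentsWithStats(m);return [(c[i].round(1),s[i][4],world(S,0,*c[i],K).round(4)) for i in range(1,n) if s[i][4]>40]
print(ctr(T,.148));print(ctr(S,.146))
for a in(9,11,13):
    u=np.array([np.cos(np.radians(a)),np.sin(np.radians(a))]);n=np.array([-u[1],u[0]])
    o=env.get_obs()["eef_pos"][:2]
    print(a,{k:((v[:2]-o)@np.c_[u,n]*1000).round(1).tolist() for k,v in P.items()})
E
```

```text
[(array([ 20.6, 144.8]), np.int32(70), array([0.6793, 0.6282, 0.148 ])), (array([191.9, 145.5]), np.int32(60), array([0.6459, 0.109 , 0.148 ]))]
[(array([248.8, 149.9]), np.int32(55), array([0.6444, 0.1127, 0.146 ])), (array([502.7, 204.8]), np.int32(183), array([ 0.6932, -0.6526,  0.146 ]))]
9 {'cap': [253.8, 10.6], 'Ls': [192.8, 45.4], 'Rs': [195.1, -28.4], 'Lb': [150.1, 45.1], 'Rb': [155.6, -28.9], 'Lt': [128.2, 54.2], 'Rt': [130.2, -40.0], 'mag': [206.4, 8.7], 'trayR': [104.4, -29.6], 'capS': [247.5, 10.5]}
11 {'cap': [254.0, 1.7], 'Ls': [194.3, 38.6], 'Rs': [194.0, -35.2], 'Lb': [151.6, 39.8], 'Rb': [154.5, -34.3], 'Lt': [130.0, 49.7], 'Rt': [128.7, -44.5], 'mag': [206.6, 1.5], 'trayR': [103.3, -33.2], 'capS': [247.8, 1.9]}
13 {'cap': [253.9, -7.1], 'Ls': [195.5, 31.8], 'Rs': [192.6, -42.0], 'Lb': [152.9, 34.5], 'Rb': [153.2, -39.7], 'Lt': [131.7, 45.1], 'Rt': [127.1, -49.0], 'mag': [206.5, -5.7], 'trayR': [102.1, -36.8], 'capS': [247.7, -6.8]}
```

Request:
{"api": "move_arm", "payload": {
  "deltas": [
    [0,3,8,0.009],
    [0,3,16,0.009],
    [0,3,22,0.009],
    [0,3,24,0.009],
    [-10,3,24,0.009],
    [-20,3,24,0.009],
    [-30,3,24,0.009],
    [-38,3,24,0.009],
    [-44,3,24,0.009],
    [-50,3,24,0.009],
    [-50,3,24,0.009]
  ],
  "newtons": 40
}}

```text
t: 6.68
eef_pos: [0.4374, 0.0693, 0.0111]
orientation: [-0.005, -0.092, 0.996, -0.0]
force: [-14.0, -1.8, 16.1]
gripper_width: 0.13
grasp_force: 62.7
```

```bash
python3 - <<'E'
from h import *
o=env.get_obs();print(o["eef_pos"],o["gripper_width"],o["force"],o["wrist_torque"])
p,d,c=cap("top"); np.savez("top3.npz",p=p,d=d,**c)
q,e,k=cap("scene")
a=cv2.resize(p[150:215,180:235],None,fx=8,fy=8,interpolation=cv2.INTER_CUBIC)
b=cv2.resize(q[165:230,225:265],None,fx=8,fy=8,interpolation=cv2.INTER_CUBIC)
cv2.imwrite("pics/m3.png",np.hstack([a,b])[:,:,::-1])
E
```

```text
[0.43744064 0.06925719 0.01110938] 0.13033607304915848 [-14.02575772  -1.84099     16.07668755] [-0.30526435  1.82028338  0.07136953]
```

View pics/m3.png

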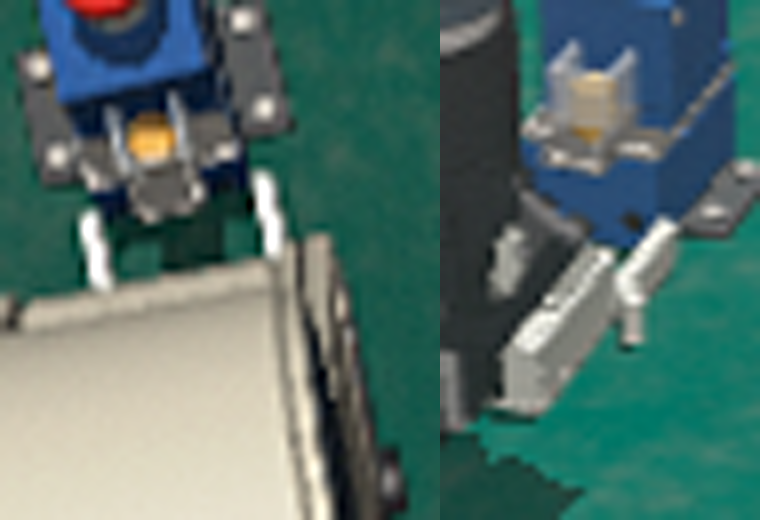

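The tray's nose has entered the flare and is inside the right rail in the scene view. The push is axial with 16 N upward, so it is pressed onto the bench; I'll ease up and re-read.

Request:
{"api": "move_arm", "payload": {
  "deltas": [
    [8,0,-1,0],
    [8,0,-2,0],
    [8,0,-2,0]
  ]
}}

```text
t: 7.15
eef_pos: [0.4356, 0.0686, 0.0134]
orientation: [0.001, -0.091, 0.996, 0.0]
force: [0.1, 0.5, -1.5]
gripper_width: 0.133
grasp_force: 59.8
```

```bash
python3 - <<'E'
from h import *
o=env.get_obs();print(o["eef_pos"],o["gripper_width"],o["force"],o["wrist_torque"])
E
```

```text
[0.43564944 0.06858176 0.01342264] 0.13325551516463 [ 0.12970273  0.51041765 -1.45951039] [-0.01038788  0.07299763  0.02555031]
```

Request:
{"api": "move_arm", "payload": {
  "deltas": [
    [-5,0,0,0],
    [-10,0,0,0],
    [-14,0,0,0],
    [-14,0,0,0]
  ]
}}

```text
t: 7.65
eef_pos: [0.4481, 0.0715, 0.0129]
orientation: [-0.001, -0.092, 0.996, 0.0]
force: [-2.2, 5.0, -3.4]
gripper_width: 0.13
grasp_force: 59.9
```

Request:
{"api": "move_arm", "payload": {
  "deltas": [
    [0,1.2,0,0],
    [-6,1.2,0,0],
    [-12,1.2,0,0],
    [-18,1.2,0,0],
    [-18,1.2,0,0]
  ]
}}

```text
t: 8.28
eef_pos: [0.4674, 0.0758, 0.0134]
orientation: [0.001, -0.092, 0.996, 0.0]
force: [0.6, 4.2, -2.8]
gripper_width: 0.134
grasp_force: 59.6
```

Request:
{"api": "move_arm", "payload": {
  "deltas": [
    [0,1,0.5,0],
    [-3,1,1,0],
    [-6,1,1,0],
    [-9,1,1,0],
    [-9,1,1,0]
  ]
}}

```text
t: 8.9
eef_pos: [0.4753, 0.0781, 0.0124]
orientation: [0.0, -0.091, 0.996, 0.0]
force: [0.1, -0.1, -1.7]
gripper_width: 0.135
grasp_force: 59.9
```

Lateral force is gone. I'll creep forward to the back stop.

Request:
{"api": "move_arm", "payload": {
  "deltas": [
    [-1.5,0,0.3,0],
    [-3,0,0.6,0],
    [-4.5,0,0.8,0],
    [-6,0,0.8,0],
    [-6,0,0.8,0]
  ]
}}

```text
t: 9.52
eef_pos: [0.4809, 0.0793, 0.0115]
orientation: [0.0, -0.091, 0.996, -0.0]
force: [0.4, 0.1, -1.9]
gripper_width: 0.133
grasp_force: 59.9
```

Request:
{"api": "move_arm", "payload": {
  "deltas": [
    [-1.5,0,0,0],
    [-3,0,0,0],
    [-4.5,0,0,0],
    [-6,0,0,0],
    [-6,0,0,0]
  ]
}}

```text
t: 10.15
eef_pos: [0.4841, 0.08, 0.0111]
orientation: [-0.003, -0.091, 0.996, -0.0]
force: [-7.3, -0.4, 2.4]
gripper_width: 0.131
grasp_force: 60.6
```

Request:
{"api": "move_arm", "payload": {
  "deltas": [
    [0,0,0.5,0],
    [-1,0,0.5,0],
    [-1,0,0.5,0]
  ]
}}

```text
t: 10.52
eef_pos: [0.484, 0.08, 0.0111]
orientation: [-0.003, -0.091, 0.996, -0.0]
force: [-12.5, -1.9, 13.0]
gripper_width: 0.134
grasp_force: 62.1
```

Request:
{"api": "move_arm", "payload": {
  "deltas": [
    [0,0,0,0],
    [0,0,0,0],
    [0,0,0,0],
    [0,0,0,0]
  ],
  "claw": 45
}}

```text
t: 11.02
eef_pos: [0.4879, 0.0805, 0.011]
orientation: [0.0, -0.091, 0.996, 0.0]
force: [0.4, 0.1, 0.5]
gripper_width: 0.527
grasp_force: 0.0
```

```bash
python3 - <<'E'
from h import *
o=env.get_obs();print(o["eef_pos"],o["gripper_width"],o["force"],o["t"])
q,e,k=cap("scene");q2,e2,k2=cap("wrist")
b=cv2.resize(q[140:220,215:275],None,fx=6.5,fy=6,interpolation=cv2.INTER_CUBIC)
b2=cv2.resize(q2[180:340,155:350],None,fx=2,fy=3,interpolation=cv2.INTER_CUBIC)
cv2.imwrite("pics/m4.png",np.hstack([b,b2])[:,:,::-1])
np.savez("s4.npz",p=q,d=e,**k)
E
```

```text
[0.48789586 0.08052909 0.01101629] 0.526779237338701 [0.42620083 0.09513228 0.52505147] 11.025
```

View pics/m4.png

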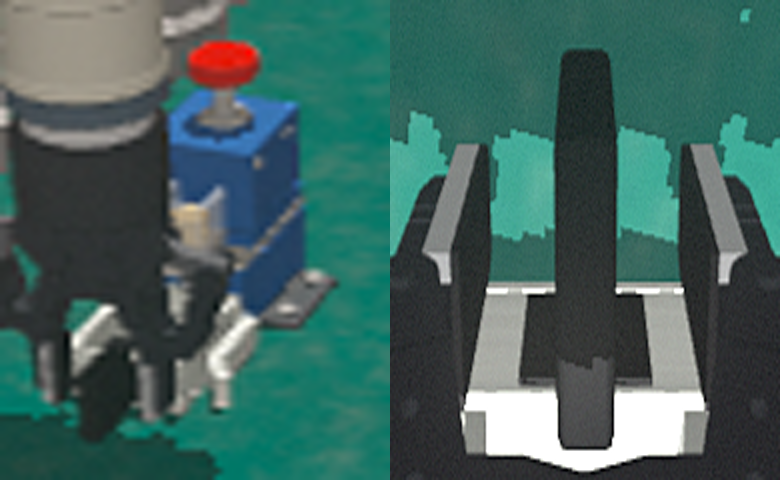

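Request:
{"api": "move_arm", "payload": {
  "deltas": [
    [0,0,-15,0],
    [0,0,-45,0],
    [0,0,-90,0],
    [0,0,-140,0],
    [0,0,-190,0],
    [0,0,-215,0],
    [0,0,-215,0]
  ]
}}

```text
t: 12.0
eef_pos: [0.4888, 0.0807, 0.229]
orientation: [0.003, -0.091, 0.996, 0.0]
force: [-0.5, 0.2, -0.9]
gripper_width: 0.525
grasp_force: 0.0
```

```bash
python3 - <<'E'
from h import *
plan([.645,.1095,.19],np.radians(100.5))
p,d,c=cap("wrist"); np.savez("w5.npz",p=p,d=d,**c)
q,e,k=cap("top")
np.savez("top5.npz",p=q,d=e,**k)
b=cv2.resize(q[145:215,180:235],None,fx=6,fy=6,interpolation=cv2.INTER_CUBIC)
b2=cv2.resize(p,(440,330));b2=np.vstack([b2,np.zeros((90,440,3),np.uint8)])
cv2.imwrite("pics/m5.png",np.hstack([b,b2])[:,:,::-1])
E
```

```text
delta [-1.586e+02 -1.000e-01  4.000e+01] turn -0.0 tooly deg 100.5 j6 -1.61 z [ 5.6e-03  8.0e-04 -1.0e+00]
```

View pics/m5.png

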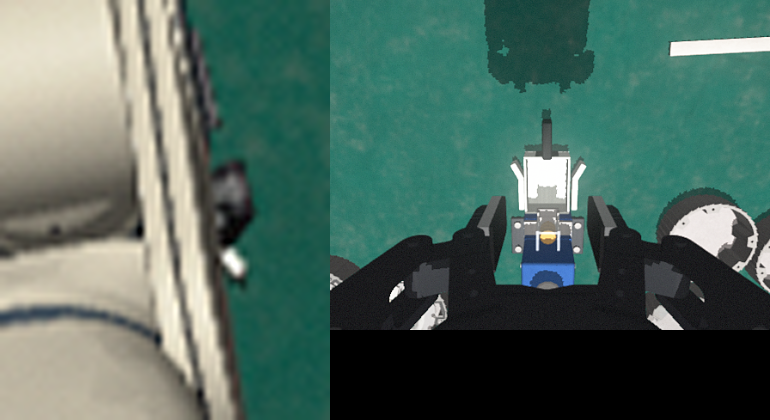

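The wrist view shows the tray between the rails with its leading end under the ledge. The tab ends at (547,110) and the rail tips are near (515,158) and (582,158). I'll check that against the geometry.

```bash
python3 - <<'E'
from h import *
T=np.load("w5.npz");s=512/440;a=np.radians(10.5);u=np.array([np.cos(a),np.sin(a)]);n=np.array([-u[1],u[0]])
for nm,x,y,z in [("tab end -125",217,117,.044),("tab/wall -79",218,157,.044),("rail tip",185,158,.02),("rail tip",252,158,.02),("mag +10",218,237,.085),("ledge edge -16",218,211,.047)]:
    w=world(T,0,x*s,y*s,z);print(nm,((w[:2]-[.5874,.0992])@np.c_[u,n]*1000).round(1))
E
```

```text
tab end -125 [-1.319e+02 -1.000e-01]
tab/wall -79 [-83.1   1.1]
rail tip [-75.4 -42.2]
rail tip [-75.4  46. ]
mag +10 [2.5 1.1]
ledge edge -16 [-12.1   1.3]
```

Request:
{"api": "move_arm", "payload": {
  "deltas": [
    [-40,0,5,0],
    [-90,0,10,0],
    [-135,0,20,0],
    [-158,0,35,0],
    [-158.5,0,40,0],
    [-158.5,0,40,0]
  ],
  "claw": 0
}}

```text
t: 12.85
eef_pos: [0.6417, 0.1091, 0.1843]
orientation: [-0.002, -0.091, 0.996, -0.0]
force: [-0.3, 0.1, 0.1]
gripper_width: 0.001
grasp_force: 0.0
```

```bash
python3 - <<'E'
from h import *
plan([.645,.1095,.153],np.radians(100.5))
p,d,c=cap("wrist"); save("w6.png",p,(120,60,400,384),1.7); np.savez("w6.npz",p=p,d=d,**c)
E
```

```text
delta [-3.5 -0.2 31.3] turn -0.0 tooly deg 100.5 j6 -1.6 z [-3.9e-03 -6.0e-04 -1.0e+00]
```

View pics/w6.png

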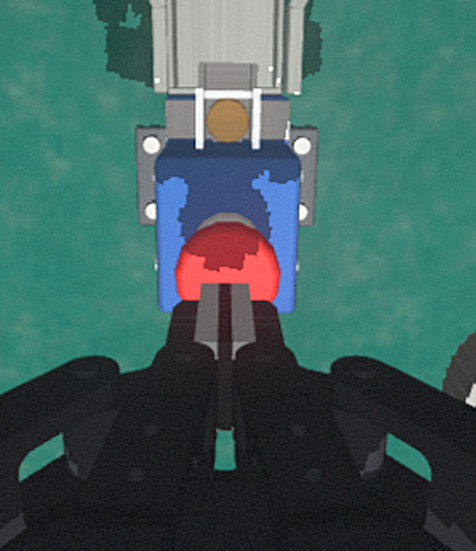

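The wrist view shows the shut fingertips over the cap. The cap spans x 177–280, its near edge is at (228,222), and it is centred laterally.

```bash
python3 - <<'E'
from h import *
T=np.load("w6.npz")
for x,y in[(228,222),(177,280),(280,280)]: print(world(T,0,120+x/1.7,60+y/1.7,.15), world(T,T['d'][int(60+(y+5)/1.7),int(120+x/1.7)],120+x/1.7,60+y/1.7))
E
```

```text
[0.62326315 0.10649918 0.15      ] [0.6241214  0.10668182 0.14689177]
[0.64699681 0.09298897 0.15      ] [0.64771413 0.09295791 0.14825289]
[0.64048056 0.12805141 0.15      ] [0.65626027 0.13568906 0.10777011]
```

Request:
{"api": "move_arm", "payload": {
  "deltas": [
    [-3,0,10,0],
    [-3,0,20,0],
    [-3,0,27,0],
    [-3,0,31,0],
    [-3,0,31,0]
  ]
}}

```text
t: 13.52
eef_pos: [0.6462, 0.1099, 0.1546]
orientation: [-0.0, -0.091, 0.996, -0.0]
force: [0.4, -0.7, 0.9]
gripper_width: 0.001
grasp_force: 0.0
```

Request:
{"api": "move_arm", "payload": {
  "deltas": [
    [1.5,0,2,0],
    [1.5,0,4,0],
    [1.5,0,6,0],
    [1.5,0,8,0],
    [1.5,0,10,0],
    [1.5,0,12,0],
    [1.5,0,14,0],
    [1.5,0,16,0],
    [1.5,0,17,0],
    [1.5,0,17,0]
  ]
}}

```text
t: 14.78
eef_pos: [0.645, 0.1096, 0.1386]
orientation: [0.0, -0.091, 0.996, 0.0]
force: [-2.0, -0.4, 4.9]
gripper_width: -0.001
grasp_force: 2.9
```

Request:
{"api": "move_arm", "payload": {
  "deltas": [
    [0,0,1,0],
    [0,0,2,0],
    [0,0,3,0],
    [0,0,3.5,0],
    [0,0,3.5,0]
  ]
}}

```text
t: 15.4
eef_pos: [0.645, 0.1096, 0.1353]
orientation: [0.0, -0.091, 0.996, -0.0]
force: [-3.2, -1.3, 7.2]
gripper_width: -0.004
grasp_force: 3.6
```

Request:
{"api": "move_arm", "payload": {
  "deltas": [
    [0,0,0.5,0],
    [0,0,1,0],
    [0,0,1.5,0],
    [0,0,1.5,0]
  ]
}}

```text
t: 15.9
eef_pos: [0.645, 0.1096, 0.1339]
orientation: [0.0, -0.091, 0.996, -0.0]
force: [-2.5, -0.9, 8.1]
gripper_width: -0.0
grasp_force: 3.7
```

Request:
{"api": "move_arm", "payload": {
  "deltas": [
    [0,0,0.5,0],
    [0,0,1,0],
    [0,0,1,0]
  ]
}}

```text
t: 16.27
eef_pos: [0.6451, 0.1097, 0.1329]
orientation: [0.0, -0.092, 0.996, -0.0]
force: [-2.2, 0.3, 8.1]
gripper_width: 0.002
grasp_force: 3.8
```

Request:
{"api": "move_arm", "payload": {
  "deltas": [
    [0,0,0.5,0],
    [0,0,1,0],
    [0,0,1,0]
  ]
}}

```text
t: 16.65
eef_pos: [0.645, 0.1097, 0.1319]
orientation: [0.0, -0.091, 0.996, 0.0]
force: [-2.8, -1.5, 7.2]
gripper_width: 0.003
grasp_force: 3.9
```

Request:
{"api": "move_arm", "payload": {
  "deltas": [
    [0,0,0.5,0],
    [0,0,1,0],
    [0,0,1,0]
  ]
}}

```text
t: 17.02
eef_pos: [0.645, 0.1096, 0.131]
orientation: [0.0, -0.091, 0.996, -0.0]
force: [-3.1, -0.1, 7.8]
gripper_width: 0.003
grasp_force: 4.1
```

Request:
{"api": "move_arm", "payload": {
  "deltas": [
    [0,0,0.5,0],
    [0,0,1,0],
    [0,0,1,0]
  ]
}}

```text
t: 17.4
eef_pos: [0.6451, 0.1097, 0.1304]
orientation: [0.0, -0.092, 0.996, -0.0]
force: [-5.3, -0.5, 11.2]
gripper_width: -0.003
grasp_force: 5.6
```

Request:
{"api": "move_arm", "payload": {
  "deltas": [
    [0,0,0.5,0],
    [0,0,0.5,0]
  ]
}}

```text
t: 17.65
eef_pos: [0.6451, 0.1097, 0.1304]
orientation: [0.0, -0.091, 0.996, 0.0]
force: [-4.6, -1.2, 14.3]
gripper_width: 0.005
grasp_force: 7.3
```

Request:
{"api": "move_arm", "payload": {
  "deltas": [
    [0,0,0.4,0],
    [0,0,0.4,0]
  ]
}}

```text
t: 17.9
eef_pos: [0.6451, 0.1097, 0.1304]
orientation: [0.0, -0.091, 0.996, 0.0]
force: [-7.2, -1.7, 16.6]
gripper_width: 0.001
grasp_force: 8.6
```

Bottomed at 16.6 N. I'll hold here for about half a second, then let it up.

Request:
{"api": "move_arm", "payload": {
  "deltas": [
    [0,0,0,0],
    [0,0,0,0],
    [0,0,0,0],
    [0,0,0,0],
    [0,0,0,0]
  ]
}}

```text
t: 18.52
eef_pos: [0.6451, 0.1097, 0.1303]
orientation: [0.0, -0.091, 0.996, 0.0]
force: [-6.7, -0.9, 17.1]
gripper_width: 0.002
grasp_force: 8.6
```

Request:
{"api": "move_arm", "payload": {
  "deltas": [
    [0,0,-4,0],
    [0,0,-10,0],
    [0,0,-16,0],
    [0,0,-22,0],
    [0,0,-30,0],
    [0,0,-50,0],
    [0,0,-80,0],
    [0,0,-80,0]
  ]
}}

```text
t: 19.52
eef_pos: [0.6469, 0.1099, 0.2117]
orientation: [0.003, -0.091, 0.996, 0.0]
force: [0.4, 0.4, -0.2]
gripper_width: 0.001
grasp_force: 0.0
```

```bash
python3 - <<'E'
from h import *
p,d,c=cap("wrist"); save("w7.png",p,(100,20,420,384),1.6); np.savez("w7.npz",p=p,d=d,**c)
E
```

```text
(no output)
```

View pics/w7.png

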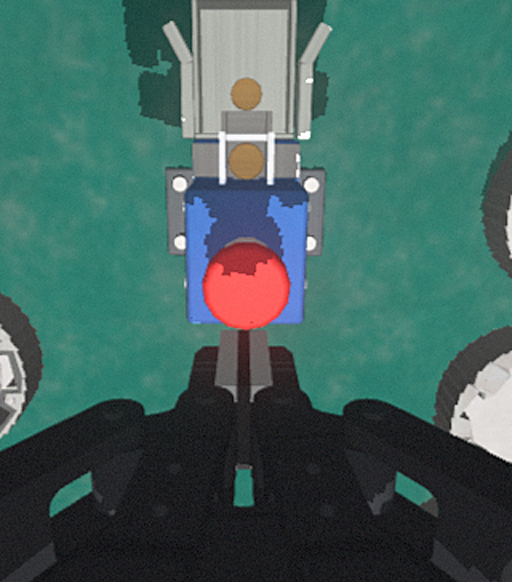

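One slug lies in the tray at (246,94), the magazine is still loaded at (246,160), and the tray is tucked under the ledge. I'll check that the cap is up by depth, then hand in.

```bash
python3 - <<'E'
from h import *
T=np.load("w7.npz");u,v=100+246/1.6,20+290/1.6
w=world(T,T['d'][int(v),int(u)],u,v);print(w)
if w[2]>.145: print(env.sign_off())
E
```

```text
[0.64394326 0.11018621 0.15000848]
the job is handed in; nothing more can be done
None
```

The job is handed in. The tray is home in the rails and released, and one press of the plunger (bottomed, held at about 17 N for over half a second) dropped a single slug into the tray; the cap is back fully up.

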